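# Clamp a filter cassette in the sealing press

### The job

Set the white filter cassette down flat in the round nest of the sealing press, swing the blue press arm in over it against its stop, then tighten the black ratchet knob clockwise until it slips and clicks two or three times, and stop there: it must not slip more than a quarter turn in all. Turn only the knob, not the steel drum under it, leave the cassette clamped and the press released, and leave the other things on the bench alone.

Things in the scene. Friction and masses are not known exactly. Their poses are not given: they have to be found in the camera images.
- cassette: loose white round filter cassette with a blue band, 52 mm diameter, 30 mm high (flat raised face of 28 mm diameter on top), about 70 g. Origin at the centre of its underside, z up; grasp across its diameter from above.
- nest (a point): centre of the floor of the round nest in the press's aluminium base plate (180 x 104 x 14 mm, fixed to the bench): 55 mm wide, 6 mm deep, its floor 8 mm, its rim 14 mm above the bench. Axes: x from the nest towards the steel pillar that carries the arm, 95 mm away, y to the left of that, z up.
- swing_arm (a joint): angle of the blue press arm about the pillar, rad: 0 = in against its stop with the knob straight above the nest, positive = swung out towards -y of the nest frame (counter-clockwise from above). Hinge friction (0.15 N m) leaves it where it is put. The bar lies 66 to 86 mm above the bench, clear of a seated cassette.
- foot: steel pressure foot under the arm's end, 24 mm diameter, origin at the centre of its underside. It starts 2 to 7 mm above the top of a seated cassette and is driven down 3.5 mm per rad (22 mm per turn) of the drum, springing a little once it presses; it does not turn.
- knob_grip (a point): centre of the black fluted ratchet knob, on its upright axis at the arm's end, 95 mm from the pillar axis, 117 mm above the bench. The knob is 34 mm in diameter, 30 mm high (15 mm above and below this point), and neither rises nor sinks. Clockwise from above tightens; counter-clockwise loosens, so let go of it before turning the hand back. The screw's friction is 0.065 N m either way.
- knob_mark (a point): white line on the rim of the knob at its lower edge, 17 mm from the axis. When the foot presses with about 17 N the knob slips over its drum, with one click each 0.39 rad (16 to the turn): the torque climbs to about 0.12 N m and drops to about 0.07 N m at each click.
- drum_mark (a point): red line on the steel drum's flange, 17 mm from the axis. The drum, below the knob, is 16 mm high, 29 mm wide, its flange 34 mm wide and 6 mm high at its foot. White and red line stand one above the other at the start and stay so until the ratchet slips; then the angle between them is the slip.
- iodine: brown dropper bottle with a green-edged label, 32 mm diameter, 102 mm high, standing; bystander; origin at the centre of its underside
- cover_glass_box: small pale box of cover glasses, 34 x 62 x 22 mm; bystander; origin at the centre of its underside
- red_marker: red-capped marker pen lying on the bench, 135 mm long, 14 mm thick; bystander; origin at the centre of its underside
Things that resemble listed ones, but are neither listed nor needed, are in the scene too. Several things look just like the cassette: the one meant starts nearest to the robot's base.

How it is judged:
By the outcome, as a careful person would: the job done as asked, in the order asked, and still so for the second after the job is handed in, with the robot touching nothing.
It also fails if it takes over 70 s, if anything falls off the work surface, if the arm or the gripper's body presses on something with over 40 N, if the wrist force passes 120 N, or if a joint passes its speed limit or range.

### The arm

A 6-joint arm with a two-finger parallel gripper is mounted at the origin on a cart in front of the work surface, level with it; the furniture and walls round the work are solid. World frame = base frame: x ahead of the robot, y to its left, z up, the work surface at z = 0. Lengths are in m, angles in rad, forces in N, time in s.
With the tool pointing down it reaches from about 0.4 to 0.925 m from the base axis. Payload 3.4 kg.
Tool frame: the origin (TCP) lies at the very end of the fingers, on their centre line; the grasp point (between the pads) lies 19 mm behind it; z points along the fingers, y is the line along which they close (so a half turn about z gives the same grasp; the last joint's range is limited). The gripper opens to 85 mm and grips with 20 to 120 N. Pads are 22 mm wide; open, the fingers measure 114 mm over their backs; the gripper's body (76 mm by 85 mm) begins 54 mm behind the grasp point. The pads swing forward as they close: fully open they stand 13 mm farther back than shut.
Start: joints at [1.157, 0.307, 1.506, -0, 1.328, -0.073], TCP at [0.192, 0.542, 0.231] pointing down, gripper open.
Joint ranges: [-3.12, 3.12], [-1.05, 2.28], [0.14, 2.33], [-1.42, 4.57], [0.1, 2.73], [-2.68, 2.68]. Speed limits (rad/s): [2.57, 2.57, 3.14, 3.14, 3.14, 3.14].

### API

Orientations are given as a rotation vector (axis times angle).
In Python, from rig import status, vision, order, spotter gives the robot as it stands.
- The arm moves only by the tool drive_tool, never from a script. Its argument "deltas" is a list of rows, each a list of 4 numbers: the shift along the tool's x, y, z in cm, then the turn about the tool's z in rad. In form: [[tx, ty, tz, roll], ...]. A call has 1 to 12 rows; each row is the pose to reach, as a shift and turn from the pose commanded when the call began, along the tool's axes at that moment; what a row does not reach only later rows make up. A row lasts 1/10 s, in which the tool goes at most 50 mm and 8.59 degrees, less where a joint would pass 70% of its speed; a pose out of reach is approached as far as the arm can. A call with a gripper value outside its range is refused whole. "jaw" is the finger opening in cm, from 0 to 8.54, set as the call begins (left out, the last holds). The fingers move at their own pace and stop on an object; the grip force is fixed at half the most. Time passes only in rows, so rows that repeat a pose let the fingers close. It gives the time, the measured TCP pose, the force, the opening and the grip force at its end, in the units of the state.
- status.state(): the state, without advancing time (a new reading comes with each control period).
- vision.camera(name): name is "side" or "top" or "wrist"; returns a dict with "color" (480x640x3 uint8, blue, green, red), "range_z" (480x640 float32, m along the optical axis (not along the pixel's ray), 0 where there is no reading), "fx", "fy", "cx", "cy" (pixels), "dist_coeffs" ([k1, k2, p1, p2, k3] as OpenCV has them; the pictures are not rectified), "rvec" (rotation vector, rad) and "tvec" (3), from world to camera coordinates, as OpenCV has them; the wrist camera has in their place "T_tool_cam" (4x4, takes a point from camera to tool coordinates, whose origin is the TCP and whose axes are the flange's). Camera axes: x right, y down, z forward; pixel columns grow to the right and rows downward; lengths in m; the calibration is good to about 2 mm. A picture is of the moment at which its call begins: read the wrist's pose just before it.
- order.finish_job(): hands the job in; it is judged then, once.
Trained networks look in a picture, given as the dict that the camera call returned (one of the last four; its "shot" number tells which), for a name from the list of things; names that differ only in an ending like _2 or _b are one class to them, and where a whole thing is asked for, a point or a joint stands for the part that bears it (a point fixed in the world has none). Each returns a list of dicts, best first, with "conf" (0 to 1); they miss things now and then, are a little off and sometimes report something else, mostly with a low value. They report only what shows in the picture. A call takes as long as a camera call. They do not tell look-alikes from the thing itself.
- spotter.recognise(target, picture): "point" ([x, y, z] in m, in world coordinates, good to about 4 mm: the middle of the surface that is visible of it).
- spotter.pinpoint(target, picture): "point" ([x, y, z] in m, in world coordinates, good to about 4 mm: a listed point, or the origin of a listed thing).
The state is a dict: "clock": time; "qpos": joint angles; "joint_velocities": joint speeds; "joint_torque": joint torques, N m; "tcp_pos": TCP position; "tcp_rot": TCP orientation; "wrist_force": force on the tool from outside, world axes, zero at the start; "moment": the same for the moment, N m; "finger_gap": finger opening in m; "grasp_force": force on a finger pad.
Only numpy, scipy, OpenCV 4.12 (cv2) and the standard library are available. Lean on these libraries where they do the work, as an engineer would, in place of code of your own. Each camera call takes 0.05 s, during which the arm holds its last target. There are 200 camera calls.

## Working session

There is one attempt and no reset: what is moved stays moved. The work goes in short steps, Python scripts to look and compute and a tool call to move; the robot and the scene stay as the last step left them, time stands still between calls to the robot, and variables do not carry over. Pictures are saved under pics/ and viewed, at most 10 in all, crops included, and the job is handed in when it is done.

Besides the shell and the picture viewer there is one more tool, called after "Emit:" as name([rows], argument=value, ...), one row to a line, values as JSON. drive_tool: Moves the arm, as the interface text tells. Its arguments: {"type":"object","properties":{"deltas":{"type":"array","items":{"type":"array","items":{"type":"number"}}},"jaw":{"type":"number"}},"required":["deltas"]}

```bash
mkdir -p pics; ls
python3 - <<'E'
from rig import status, vision, spotter
import cv2,numpy as np
s=status.state();print(s['clock'],s['tcp_pos'],s['tcp_rot'],s['finger_gap'])
ims=[]
for n in('top','side'):
    p=vision.camera(n);ims.append(p['color'])
    def px(q):
        a,_=cv2.projectPoints(np.array([q],float),np.array(p['rvec']),np.array(p['tvec']),np.array([[p['fx'],0,p['cx']],[0,p['fy'],p['cy']],[0,0,1]]),np.array(p['dist_coeffs']));return a.ravel().round()
    for t in('cassette','nest','knob_grip','knob_mark','drum_mark','foot','iodine','cover_glass_box','red_marker'):
        for d in spotter.pinpoint(t,p)[:6]: print(n,t,round(d['conf'],2),np.round(d['point'],3),px(d['point']))
    cv2.imwrite(f'pics/{n}0.png',p['color'])
E
```

```text
pics
0.0 [0.19192985 0.54126912 0.2303993 ] [-0.53264959 -3.09561841  0.00309597] 0.08529149465895668
top cassette 0.87 [0.503 0.173 0.002] [273. 242.]
top cassette 0.56 [ 0.489  0.353 -0.001] [200. 247.]
top nest 0.82 [ 0.489 -0.043  0.014] [361. 249.]
top knob_grip 0.65 [ 0.609 -0.108  0.115] [393. 191.]
top knob_mark 0.8 [ 0.598 -0.109  0.106] [393. 197.]
top drum_mark 0.52 [ 0.596 -0.113  0.084] [393. 200.]
top iodine 0.62 [0.632 0.192 0.   ] [267. 192.]
top iodine 0.47 [ 0.608 -0.108  0.117] [393. 191.]
top cover_glass_box 0.79 [ 0.369 -0.211 -0.006] [428. 300.]
top red_marker 0.49 [ 0.335  0.217 -0.002] [253. 311.]
side cassette 0.98 [0.496 0.356 0.003] [299. 395.]
side cassette 0.96 [0.505 0.172 0.001] [302. 320.]
side nest 0.94 [ 0.489 -0.039  0.01 ] [318. 252.]
side knob_grip 0.5 [ 0.611 -0.11   0.122] [262. 190.]
side knob_mark 0.74 [ 0.592 -0.107  0.102] [271. 198.]
side drum_mark 0.79 [ 0.59  -0.105  0.084] [273. 206.]
side iodine 0.88 [ 0.635  0.194 -0.   ] [230. 326.]
side cover_glass_box 0.57 [ 0.367 -0.215 -0.001] [373. 217.]
side red_marker 0.68 [0.334 0.216 0.001] [397. 338.]
```

View pics/top0.png

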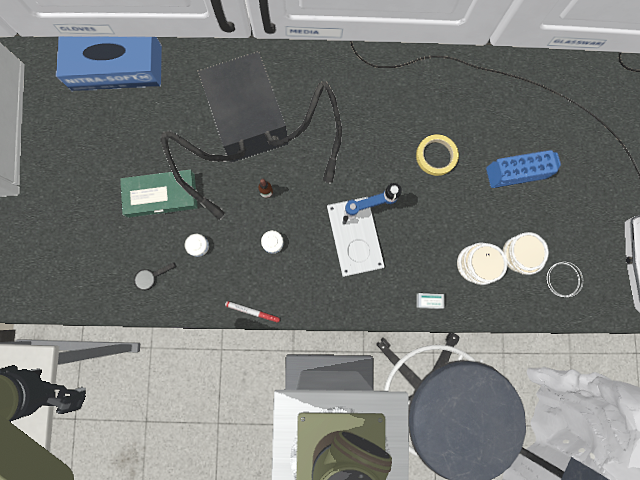

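View pics/side0.png

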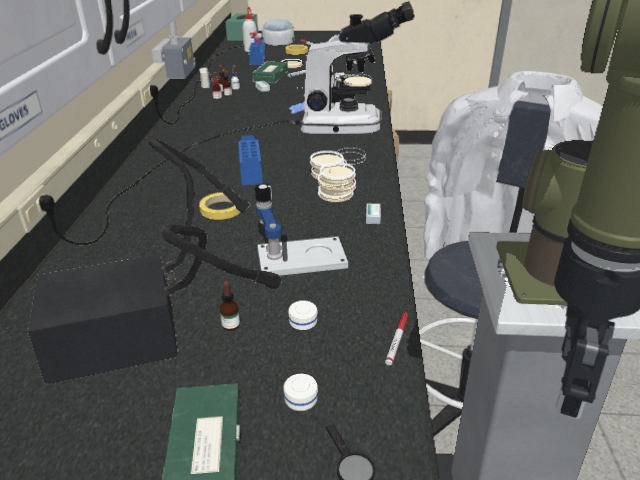

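Cassette candidates are at top-view pixels (273,242), 0.53 m from the base, and (198,245), 0.61 m from it. The first is nearest, so it should be the one meant. Next I'll confirm this in a crop and refine the geometry from depth.

```bash
cat > h.py <<'E'
import numpy as np, cv2
from scipy.spatial.transform import Rotation as R
from rig import status, vision, order, spotter
def cloud(p, T=None):
    """world points per pixel (480x640x3), nan where no range"""
    K=np.array([[p['fx'],0,p['cx']],[0,p['fy'],p['cy']],[0,0,1]])
    v,u=np.mgrid[0:480,0:640]
    n=cv2.undistortPoints(np.stack([u,v],-1).reshape(-1,1,2).astype(np.float64),K,np.array(p['dist_coeffs'])).reshape(480,640,2)
    z=p['range_z'].astype(float); z[z==0]=np.nan
    c=np.dstack([n*z[...,None],z])
    if 'rvec' in p:
        Rm=cv2.Rodrigues(np.array(p['rvec'],float))[0]
        return (c-np.array(p['tvec']).ravel())@Rm
    return c@T[:3,:3].T+T[:3,3]
def wrist():
    s=status.state(); p=vision.camera('wrist')
    T=np.eye(4);T[:3,:3]=R.from_rotvec(s['tcp_rot']).as_matrix();T[:3,3]=s['tcp_pos']
    return p,T@np.array(p['T_tool_cam'])
def go(x,y,z,yaw=None):
    """tool deltas (cm, rad) to world TCP pose; yaw = world heading of tool y, mod pi"""
    s=status.state();Rm=R.from_rotvec(s['tcp_rot']).as_matrix()
    d=Rm.T@(np.array([x,y,z])-s['tcp_pos'])*100
    cur=np.arctan2(Rm[1,1],Rm[0,1]); r=0
    if yaw is not None: r=-((yaw-cur+np.pi/2)%np.pi-np.pi/2)
    print('delta',d.round(2),'roll',round(r,3),'cur yaw',round(cur,3),'q6',round(s['qpos'][5],3))
def near(P,c,r,z0,z1):
    Q=P.reshape(-1,3);return Q[(np.hypot(Q[:,0]-c[0],Q[:,1]-c[1])<r)&(Q[:,2]>z0)&(Q[:,2]<z1)]
E
python3 - <<'E'
from h import *
for n in('top','side'):
    p=vision.camera(n);P=cloud(p)
    f=lambda Q:(len(Q),Q.mean(0).round(4),((Q.max(0)+Q.min(0))/2).round(4),np.ptp(Q,axis=0).round(3)) if len(Q) else 0
    print(n,'cas',f(near(P,(.503,.173),.04,.012,.04)),'\n cas2',f(near(P,(.492,.355),.04,.012,.04)))
    print(' knob',f(near(P,(.609,-.108),.03,.12,.15)),'\n pillar',f(near(P,(.582,-.022),.03,.075,.2)),'\n arm',f(near(P,(.59,-.06),.08,.05,.2)))
    Q=near(P,(.535,-.03),.13,.009,.019);r=cv2.minAreaRect((Q[:,:2]*1000).astype(np.float32));print(' plate',r,Q[:,2].mean())
    if n=='top': c=np.hstack([cv2.resize(p['color'][215:275,170:300],None,fx=4,fy=4,interpolation=2)[:, :],])
    else: c2=p['color'][160:420,200:370]
    if n=='top':
        c=np.vstack([c,cv2.resize(p['color'][175:285,315:415],(520,572)[0:2])[:330]]) 
cv2.imwrite('pics/crop1.png',np.hstack([c,cv2.resize(c2,(280,c.shape[0]))]))
E
```

```text
top cas (376, array([0.5005, 0.1737, 0.0267]), array([0.5018, 0.1744, 0.024 ]), array([0.052, 0.051, 0.021])) 
 cas2 (362, array([0.4892, 0.3568, 0.0266]), array([0.4896, 0.3585, 0.0233]), array([0.05 , 0.05 , 0.022]))
 knob (188, array([ 0.6066, -0.1054,  0.1301]), array([ 0.6078, -0.1065,  0.128 ]), array([0.034, 0.034, 0.016])) 
 pillar (254, array([ 0.579 , -0.0241,  0.0845]), array([ 0.579 , -0.0253,  0.0841]), array([0.036, 0.051, 0.018])) 
 arm (750, array([ 0.5906, -0.0638,  0.0959]), array([ 0.586 , -0.0595,  0.0931]), array([0.078, 0.128, 0.086]))
 plate ((521.2440795898438, -29.574569702148438), (180.9595947265625, 104.54718780517578), 13.159849166870117) 0.013065413529217603
side cas (569, array([0.5036, 0.182 , 0.0252]), array([0.5047, 0.1761, 0.0223]), array([0.051, 0.054, 0.02 ])) 
 cas2 (875, array([0.4918, 0.3649, 0.026 ]), array([0.4921, 0.3595, 0.0228]), array([0.051, 0.052, 0.021]))
 knob (156, array([ 0.6089, -0.0996,  0.1286]), array([ 0.6096, -0.1037,  0.1273]), array([0.034, 0.037, 0.015])) 
 pillar (211, array([ 0.5809, -0.0161,  0.0836]), array([ 0.5823, -0.0227,  0.0837]), array([0.038, 0.056, 0.017])) 
 arm (941, array([ 0.5942, -0.0578,  0.0912]), array([ 0.5885, -0.0564,  0.0924]), array([0.078, 0.132, 0.084]))
 plate ((522.9249267578125, -28.351356506347656), (181.53030395507812, 111.21177673339844), 11.624982833862305) 0.012993405834217703
```

View pics/crop1.png

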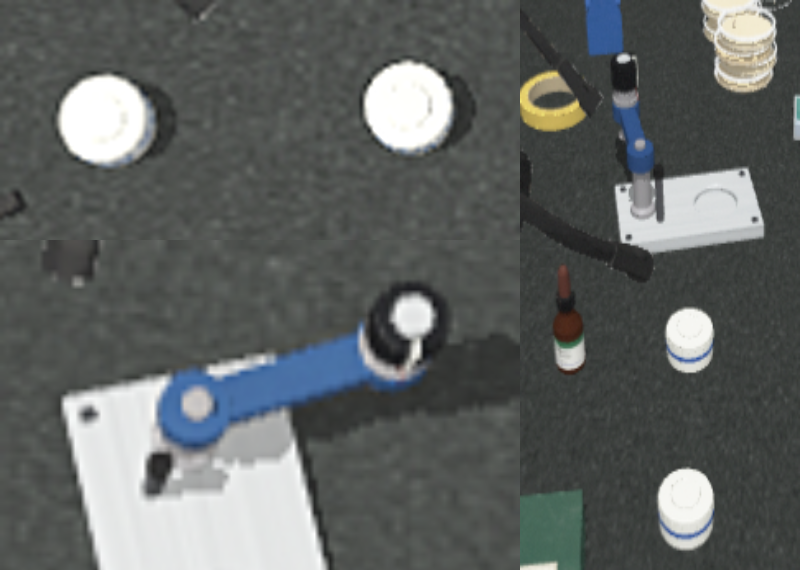

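The crop shows two identical cassettes, and the right one, at (0.503, 0.175), is nearer to the base. The press arm is swung out about 1.7 rad.

```bash
python3 -c "
from h import *
go(.503,.175,.15,1.80)"
```

```text
delta [-41.56 -24.19   8.13] roll -0.57 cur yaw 1.23 q6 -0.073
```

Emit:
drive_tool([
  [-4, -2.3, 0.8, -0.05],
  [-8, -4.6, 1.6, -0.1],
  [-12, -7, 2.4, -0.15],
  [-16, -9.3, 3.2, -0.2],
  [-20, -11.6, 4, -0.27],
  [-24, -14, 4.7, -0.33],
  [-28, -16.3, 5.5, -0.38],
  [-32, -18.6, 6.3, -0.44],
  [-36, -21, 7.1, -0.5],
  [-39, -22.7, 7.7, -0.54],
  [-41.6, -24.2, 8.1, -0.57],
  [-41.6, -24.2, 8.1, -0.57],
], jaw=8.5)

```text
clock: 2.3
tcp_pos: [0.5062, 0.172, 0.1499]
tcp_rot: [-0.354, 3.12, -0.002]
wrist_force: [0.1, 0.2, -0.3]
finger_gap: 0.0849
grasp_force: 0.0
```

Run:
```python
from h import *
s=status.state();print(s['clock'],s['tcp_pos'],s['joint_velocities'].round(2) if hasattr(s['joint_velocities'],'round') else s['joint_velocities'])
p,T=wrist();P=cloud(p,T)
Q=near(P,(.503,.175),.045,.012,.04);(c,r)=cv2.minEnclosingCircle((Q[:,:2]*1000).astype(np.float32));print(len(Q),c,r,np.percentile(Q[:,2],98))
Q=near(P,(.503,.175),.012,.02,.04);print(Q[:,2].mean() if len(Q) else 0)
Q=near(P,(.503,.175),.045,.0275,.04);(c,r)=cv2.minEnclosingCircle((Q[:,:2]*1000).astype(np.float32));print('face',len(Q),c,r)
go(c[0]/1000,c[1]/1000,.008,1.80)
cv2.imwrite('pics/w1.png',p['color'])
```

```text
2.3 [0.50615175 0.17203692 0.14985681] [ 0.05 -0.02  0.03  0.04  0.03  0.06]
5221 (503.8779602050781, 174.6259765625) 26.64177131652832 0.030846157068196045
0.029857499904784437
face 3730 (503.50909423828125, 174.372802734375) 25.559513092041016
delta [ 0.07  0.11 14.2 ] roll -0.004 cur yaw 1.796 q6 -1.545
```

View pics/w1.png

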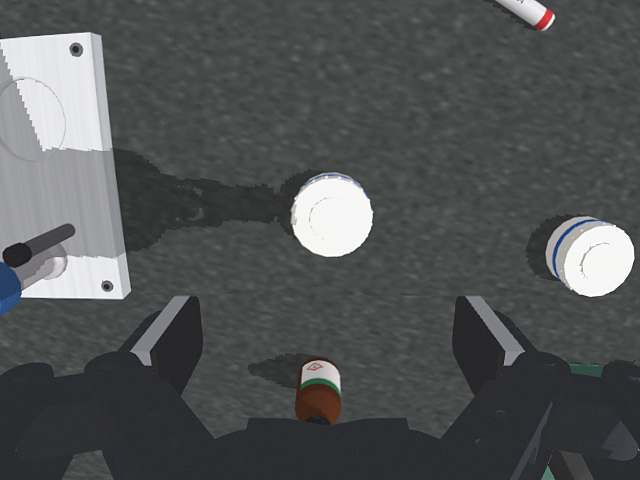

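The cassette is at (331,215), centred between the open fingers. I'll descend partway and check the alignment.

Emit:
drive_tool([
  [0, 0, 3, 0],
  [0, 0, 6, 0],
  [0, 0, 9, 0],
  [0, 0, 9, 0],
  [0, 0, 9, 0],
])

```text
clock: 2.85
tcp_pos: [0.5026, 0.1755, 0.0605]
tcp_rot: [0.36, -3.119, -0.0]
wrist_force: [1.1, -0.2, -0.1]
finger_gap: 0.0851
grasp_force: 0.0
```

Run:
```python
from h import *
print(status.state()['tcp_pos'])
go(.504,.1745,.008)
```

```text
[0.50257148 0.17551849 0.06045205]
delta [-0.12 -0.13  5.25] roll 0 cur yaw 1.801 q6 -1.545
```

Emit:
drive_tool([
  [-0.1, -0.1, 2, 0],
  [-0.1, -0.1, 4, 0],
  [-0.1, -0.1, 5.2, 0],
  [-0.1, -0.1, 5.2, 0],
  [-0.1, -0.1, 5.2, 0],
])

```text
clock: 3.35
tcp_pos: [0.5052, 0.1744, 0.0092]
tcp_rot: [-0.359, 3.12, 0.0]
wrist_force: [-0.6, 0.2, -0.1]
finger_gap: 0.0851
grasp_force: 0.0
```

Emit:
drive_tool([
  [0, 0, 0, 0],
  [0, 0, 0, 0],
  [0, 0, 0, 0],
  [0, 0, 0, 0],
  [0, 0, 0, 0],
  [0, 0, 0, 0],
], jaw=4.6)

```text
clock: 3.95
tcp_pos: [0.5053, 0.1742, 0.0098]
tcp_rot: [-0.359, 3.119, 0.0]
wrist_force: [-1.2, 0.2, 7.5]
finger_gap: 0.0501
grasp_force: 60.9
```

Emit:
drive_tool([
  [0, 0, -2, 0],
  [0, 0, -5, 0],
  [0, 0, -9, 0],
  [0, 0, -12, 0],
  [0, 0, -12, 0],
  [0, 0, -12, 0],
])

```text
clock: 4.55
tcp_pos: [0.5049, 0.1741, 0.1292]
tcp_rot: [-0.359, 3.119, 0.0]
wrist_force: [-0.1, -0.2, -1.3]
finger_gap: 0.0493
grasp_force: 62.6
```

Run:
```python
from h import *
go(.489,-.040,.125,1.80)
go(.489,-.040,.125,1.80)
```

```text
delta [  6.41 -20.49   0.4 ] roll -0.0 cur yaw 1.8 q6 -1.547
delta [  6.41 -20.49   0.4 ] roll -0.0 cur yaw 1.8 q6 -1.547
```

Emit:
drive_tool([
  [1, -3.5, 0.1, 0],
  [2, -7, 0.2, 0],
  [3.3, -10.5, 0.2, 0],
  [4.4, -14, 0.3, 0],
  [5.5, -17.5, 0.4, 0],
  [6.4, -20.5, 0.4, 0],
  [6.4, -20.5, 0.4, 0],
  [6.4, -20.5, 0.4, 0],
  [6.4, -20.5, 0.4, 0],
])

```text
clock: 5.45
tcp_pos: [0.4881, -0.0393, 0.1234]
tcp_rot: [0.359, -3.119, -0.002]
wrist_force: [0.8, 0.7, -0.6]
finger_gap: 0.0497
grasp_force: 62.7
```

Run:
```python
from h import *
s=status.state();print(s['tcp_pos'],s['finger_gap'])
p,T=wrist();P=cloud(p,T)
q=vision.camera('side')
for d in spotter.pinpoint('nest',p)[:2]+spotter.pinpoint('nest',q)[:2]+spotter.pinpoint('cassette',p)[:2]+spotter.pinpoint('cassette',q)[:3]: print(round(d['conf'],2),np.round(d['point'],4))
Q=near(P,(.489,-.04),.06,.10,.17);print('held cloud',len(Q))
for z in np.arange(.1,.16,.004):
    k=Q[(Q[:,2]>z)&(Q[:,2]<z+.004)]; 
    if len(k)>20: print(z.round(3),len(k),k.mean(0).round(4),np.ptp(k,axis=0).round(3))
a=p['color'];b=cv2.resize(q['color'][130:290,230:390],(480,480),interpolation=2)
cv2.imwrite('pics/w2.png',cv2.resize(np.hstack([a[:, 60:580][:, :],b]),(800,384)))
```

```text
[ 0.48806296 -0.03930472  0.12337072] 0.049704085446162005
0.67 [ 0.484  -0.0395  0.0133]
0.57 [ 0.4858 -0.0362  0.0075]
0.65 [ 0.4852 -0.0376  0.1117]
0.77 [ 0.4854 -0.0404  0.1129]
0.76 [0.4953 0.3564 0.0011]
held cloud 26994
0.112 42 [ 0.4652 -0.0452  0.1155] [0.013 0.042 0.002]
0.116 314 [ 0.4647 -0.0437  0.118 ] [0.016 0.044 0.004]
0.12 295 [ 0.4644 -0.0447  0.1219] [0.018 0.041 0.004]
0.124 262 [ 0.4647 -0.0443  0.1266] [0.02  0.045 0.004]
0.128 625 [ 0.4673 -0.0435  0.1301] [0.029 0.069 0.004]
0.132 753 [ 0.4704 -0.0432  0.1341] [0.03  0.073 0.004]
0.136 1193 [ 0.4728 -0.0428  0.1383] [0.052 0.075 0.004]
0.14 17156 [ 0.485  -0.0397  0.1419] [0.052 0.075 0.004]
0.144 1588 [ 0.4843 -0.0397  0.1451] [0.034 0.075 0.004]
0.148 800 [ 0.4828 -0.0399  0.15  ] [0.034 0.075 0.004]
0.152 891 [ 0.483  -0.0403  0.154 ] [0.035 0.075 0.004]
0.156 730 [ 0.4835 -0.0394  0.158 ] [0.034 0.075 0.004]
```

View pics/w2.png

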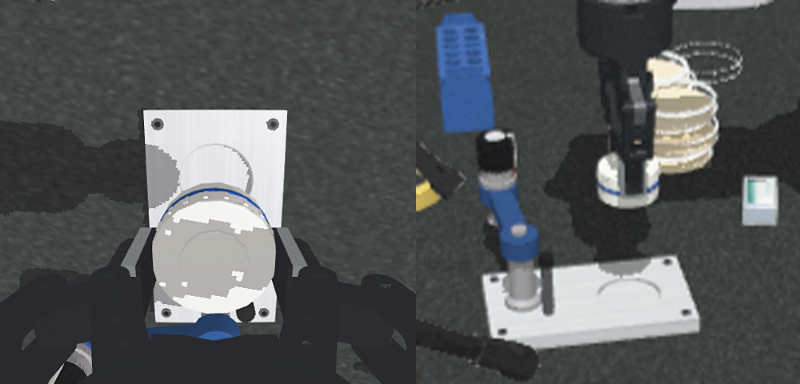

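The cassette hangs level in the jaws (left panel, about (215,255)), and the nest arc shows at (215,165). I'll fit both circles in the same wrist view.

```bash
cat > fit.py <<'E'
from h import *
from scipy.optimize import least_squares
def circ(b,r): 
    f=lambda x:np.hypot(b[:,0]-x[0],b[:,1]-x[1])-r
    s=least_squares(f,b.mean(0)[:2],loss='soft_l1',f_scale=.0005);return s.x,np.sqrt(np.mean(f(s.x)**2))
def edge(Q,c,n=72):
    a=np.arctan2(Q[:,1]-c[1],Q[:,0]-c[0]);k=((a+np.pi)/(2*np.pi)*n).astype(int);d=np.hypot(*(Q[:,:2]-c).T)
    return np.array([Q[k==i][np.argmax(d[k==i])] for i in range(n) if (k==i).sum()>3]),
E
python3 - <<'E'
from fit import *
s=status.state();print(s['tcp_pos'])
p,T=wrist();P=cloud(p,T)
Z=P[...,2];d=np.hypot(P[...,0]-.4855,P[...,1]+.0385)
fl=(Z<.0115)&(Z>.004)&(d<.034);pl=(Z>.0115)&(Z<.018)&(d<.08)
print('floor z',np.median(Z[fl]),fl.sum(),'plate z',np.median(Z[pl]))
# boundary floor/plate
b=P[fl&(cv2.dilate(pl.astype(np.uint8),np.ones((3,3)))>0)]
print('nest',len(b),circ(b,.0275), b[:,:2].min(0),b[:,:2].max(0))
Q=near(P,(.486,-.0395),.03,.136,.1455)
# shoulder outline, only front/back (away from the finger pads)
e,=edge(Q,np.array([.486,-.0395]));ang=np.arctan2(e[:,1]+.0395,e[:,0]-.486)-.23
m=np.abs(np.sin(ang))<.75;h=np.hypot(e[:,0]-.486,e[:,1]+.0395)
print('cas',m.sum(),circ(e[m],.026));print(e[m].round(4)[::3])
L=np.hypot(Q[:,0]-.486,Q[:,1]+.0395)
print('z raised',np.median(Q[L<.012,2]),'z shoulder',np.median(Q[(L>.018)&(L<.024),2]))
q=Q[L<.012];A=np.c_[q[:,:2],np.ones(len(q))];print('tilt',np.linalg.lstsq(A,q[:,2],rcond=None)[0])
R_=cv2.minAreaRect((P[(Z>.011)&(Z<.017)&(np.hypot(P[...,0]-.5,P[...,1]+.03)<.13)][:,:2]*1000).astype(np.float32));print(R_)
E
```

```text
[ 0.48885702 -0.03932584  0.12430289]
floor z 0.007847650392643235 3891 plate z 0.013913201031815814
nest 224 (array([ 0.48829923, -0.0374424 ]), np.float64(0.0004270652893883513)) [ 0.45903567 -0.0652553 ] [ 0.50269493 -0.00953348]
cas 39 (array([ 0.48749516, -0.03947604]), np.float64(0.0002767561308488027))
[[ 0.4609 -0.041   0.136 ]
 [ 0.4625 -0.0477  0.1393]
 [ 0.4655 -0.0524  0.1406]
 [ 0.4696 -0.058   0.1393]
 [ 0.4735 -0.0614  0.1365]
 [ 0.5107 -0.0498  0.1416]
 [ 0.5136 -0.0431  0.1399]
 [ 0.5136 -0.0357  0.1409]
 [ 0.5113 -0.0291  0.1414]
 [ 0.507  -0.0225  0.1412]
 [ 0.5022 -0.0181  0.1413]
 [ 0.465  -0.0274  0.139 ]
 [ 0.4622 -0.0335  0.141 ]]
z raised 0.14437543161232463 z shoulder 0.14233461804734437
tilt [0.00776807 0.00190688 0.14063823]
((523.9735107421875, -29.45732879638672), (180.7996826171875, 104.9111099243164), 13.185855865478516)
```

Emit:
drive_tool([
  [-0.1, 0.2, 3, 0],
  [-0.13, 0.19, 6, 0],
  [-0.13, 0.19, 8, 0],
  [-0.13, 0.19, 8, 0],
  [-0.13, 0.19, 8, 0],
  [-0.13, 0.19, 8, 0],
])

```text
clock: 6.4
tcp_pos: [0.4908, -0.038, 0.0454]
tcp_rot: [-0.359, 3.119, -0.001]
wrist_force: [0.2, 0.3, 0.2]
finger_gap: 0.0493
grasp_force: 62.7
```

Run:
```python
from fit import *
s=status.state();t=s['tcp_pos'];print(t)
p,T=wrist();P=cloud(p,T);Z=P[...,2]
d=np.hypot(P[...,0]-.4883,P[...,1]+.0377)
fl=(Z<.0115)&(Z>.004)&(d<.034);pl=(Z>.0115)&(Z<.018)&(d<.08)
b=P[fl&(cv2.dilate(pl.astype(np.uint8),np.ones((3,3)))>0)]
if len(b)>20:print('nest',len(b),circ(b,.0275))
g=t[2]+.018
Q=near(P,(.488,-.0377),.03,g-.006,g+.003);c0=np.array([.488,-.0377])
e,=edge(Q,c0);ang=np.arctan2(e[:,1]-c0[1],e[:,0]-c0[0])-.23;m=np.abs(np.sin(ang))<.75
print('cas',m.sum(),circ(e[m],.026))
go(t[0],t[1],.0175,1.80)
```

```text
[ 0.49081484 -0.03804035  0.04537904]
nest 259 (array([ 0.4886259 , -0.03757198]), np.float64(0.0003638892126089809))
cas 39 (array([ 0.48933966, -0.03808193]), np.float64(0.00028556710579219887))
delta [0.02 0.01 2.81] roll 0.0 cur yaw 1.8 q6 -1.963
```

Emit:
drive_tool([
  [0.05, 0.05, 1, 0],
  [0.05, 0.05, 1.8, 0],
  [0.05, 0.05, 2.1, 0],
  [0.05, 0.05, 2.4, 0],
  [0.05, 0.05, 2.6, 0],
  [0.05, 0.05, 2.7, 0],
  [0.05, 0.05, 2.75, 0],
  [0.05, 0.05, 2.75, 0],
])

```text
clock: 7.25
tcp_pos: [0.4889, -0.0376, 0.0177]
tcp_rot: [-0.359, 3.121, -0.0]
wrist_force: [-2.7, -0.1, 9.8]
finger_gap: 0.0494
grasp_force: 63.7
```

Emit:
drive_tool([
  [0, 0, 0, 0],
  [0, 0, 0, 0],
  [0, 0, 0, 0],
  [0, 0, 0, 0],
  [0, 0, 0, 0],
], jaw=7.5)

```text
clock: 7.75
tcp_pos: [0.4891, -0.0376, 0.0166]
tcp_rot: [0.359, -3.121, -0.0]
wrist_force: [-0.2, 0.2, -1.0]
finger_gap: 0.075
grasp_force: 0.0
```

Emit:
drive_tool([
  [0, 0, -3, 0],
  [0, 0, -7, 0],
  [0, 0, -11, 0],
  [0, 0, -15, 0],
  [0, 0, -18, 0],
  [0, 0, -18, 0],
  [0, 0, -18, 0],
])

```text
clock: 8.45
tcp_pos: [0.4893, -0.0376, 0.1974]
tcp_rot: [-0.359, 3.119, -0.001]
wrist_force: [-0.2, -0.4, -1.0]
finger_gap: 0.0751
grasp_force: 0.0
```

Run:
```python
from fit import *
s=status.state();t=s['tcp_pos'];print(t)
p,T=wrist();P=cloud(p,T)
c0=np.array([.4885,-.0377])
Q=near(P,c0,.034,.03,.045);L=np.hypot(*(Q[:,:2]-c0).T);print(len(Q),'raised z',np.median(Q[L<.011,2]),'shoulder',np.median(Q[(L>.018)&(L<.024),2]))
q=Q[L<.011];print('tilt',np.linalg.lstsq(np.c_[q[:,:2]-c0,np.ones(len(q))],q[:,2],rcond=None)[0])
print('cas circ',circ(edge(Q,c0)[0],.026))
for n in('top',):
    v=vision.camera(n);W=cloud(v)
    for nm,PP in(('top',W),('wrist',P)):
        k=near(PP,(.608,-.106),.03,.12,.14);print(nm,'knob',len(k),((k.max(0)+k.min(0))/2).round(4) if len(k) else '', 'pillar top',near(PP,(.581,-.016),.012,.08,.12).mean(0).round(4))
        k=near(PP,(.594,-.06),.05,.08,.09);print(' bar',len(k),cv2.minAreaRect((k[:,:2]*1000).astype(np.float32)) if len(k) else '')
go(.62,-.045,.2,1.80)
cv2.imwrite('pics/w3.png',p['color'])
```

```text
[ 0.48929781 -0.03764015  0.19737271]
3915 raised z 0.03777231468691261 shoulder 0.0358570579208316
tilt [-0.0024464   0.00321848  0.03778448]
cas circ (array([ 0.4872727 , -0.03732442]), np.float64(0.00044519868356070576))
top knob 0  pillar top [ 0.5798 -0.0079  0.0851]
 bar 0 
wrist knob 0  pillar top [ 0.5797 -0.0164  0.0877]
 bar 3499 ((590.926025390625, -54.73695755004883), (33.85514450073242, 87.5087890625), 16.28803253173828)
delta [-12.69  -3.74  -0.48] roll -0.0 cur yaw 1.8 q6 -1.963
```

View pics/w3.png

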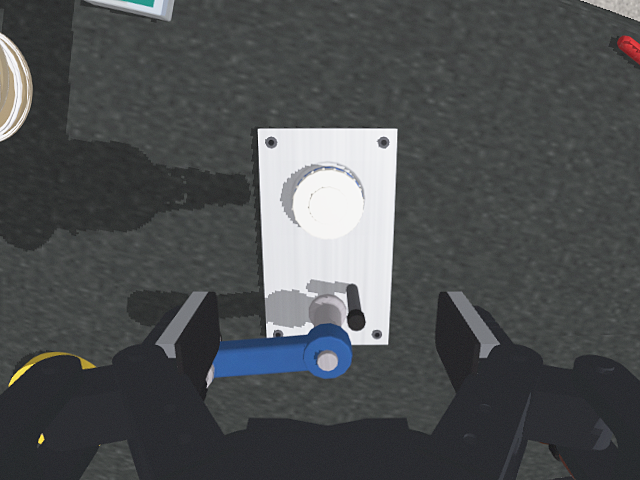

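The cassette is seated flat: its face is at 37.8 mm with no tilt, at (330,203). The bar runs left from the hub at (327,358), with the stop post at (355,310). I'll push the bar from its far side with the fingers closed.

Run:
```python
from h import *
v=vision.camera('top');P=cloud(v);Q=P.reshape(-1,3)
m=(Q[:,2]>.02)&(Q[:,0]>.56)&(Q[:,0]<.76)&(Q[:,1]>-.17)&(Q[:,1]<.11);Q=Q[m]
H={}
for x,y,z in Q: k=(int(x//.02)*2,int(y//.02)*2);H[k]=max(H.get(k,0),z)
for x in range(74,54,-2): print(x,[int(1000*H.get((x,y),0)) for y in range(10,-18,-2)])
go(.630,-.062,.197,.302)
```

```text
74 [513, 546, 557, 550, 557, 556, 548, 565, 486, 567, 564, 563, 510, 573]
72 [0, 291, 292, 277, 280, 0, 0, 0, 0, 0, 0, 0, 0, 0]
70 [260, 281, 0, 0, 262, 0, 0, 0, 0, 0, 0, 0, 0, 0]
68 [254, 261, 0, 0, 242, 232, 0, 0, 0, 0, 0, 0, 0, 0]
66 [0, 0, 0, 0, 228, 0, 0, 0, 0, 0, 0, 0, 0, 0]
64 [0, 0, 0, 201, 206, 0, 0, 0, 0, 0, 0, 0, 0, 0]
62 [0, 0, 0, 193, 193, 0, 0, 0, 0, 0, 0, 0, 0, 0]
60 [0, 0, 0, 179, 178, 0, 0, 0, 0, 0, 0, 0, 0, 0]
58 [0, 0, 0, 0, 0, 0, 86, 0, 0, 0, 0, 0, 0, 0]
56 [0, 0, 0, 0, 0, 81, 88, 0, 0, 0, 0, 0, 0, 0]
delta [-13.29  -5.63  -0.22] roll 1.498 cur yaw 1.8 q6 -1.963
```

Run:
```python
from h import *
p=vision.camera('wrist');print(np.array(p['T_tool_cam'])[:3,3])
go(.626,-.049,.18,1.05)
```

```text
[ 0.0675153   0.000447   -0.14253643]
delta [-13.19  -4.27   1.47] roll 0.75 cur yaw 1.8 q6 -1.963
```

Emit:
drive_tool([
  [-2, -0.6, 0.2, 0.1],
  [-5, -1.6, 0.5, 0.22],
  [-8, -2.6, 0.9, 0.36],
  [-11, -3.6, 1.2, 0.5],
  [-13.2, -4.3, 1.5, 0.63],
  [-13.2, -4.3, 1.5, 0.75],
  [-13.2, -4.3, 1.5, 0.75],
  [-13.2, -4.3, 1.5, 0.75],
  [-13.2, -4.3, 1.5, 0.75],
], jaw=0)

```text
clock: 9.55
tcp_pos: [0.6266, -0.0494, 0.1812]
tcp_rot: [-0.806, -3.035, 0.0]
wrist_force: [-0.1, 0.2, 0.8]
finger_gap: -0.0
grasp_force: 0.0
```

Run:
```python
from h import *
print(status.state()['tcp_pos'])
p,T=wrist();P=cloud(p,T)
k=near(P,(.594,-.06),.06,.078,.095);print(' bar',len(k),cv2.minAreaRect((k[:,:2]*1000).astype(np.float32)) if len(k) else '')
go(.626,-.049,.074,1.05)
c2=vision.camera('side')['color'][100:300,180:400]
cv2.imwrite('pics/w4.png',np.hstack([p['color'][:,100:540],cv2.resize(c2,(360,480))]))
```

```text
[ 0.62655661 -0.04940465  0.18122771]
 bar 7836 ((592.5771484375, -55.56385040283203), (35.435340881347656, 110.60782623291016), 19.222997665405273)
delta [7.000e-02 1.000e-02 1.075e+01] roll 0.001 cur yaw 1.051 q6 -1.197
```

View pics/w4.png

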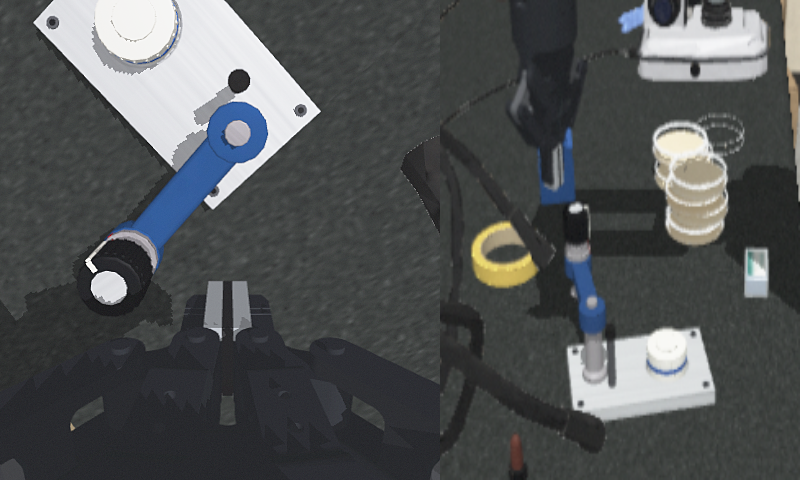

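The wrist view shows the closed fingers at (227,300), on the outer side of the bar and clear of the knob at (118,270). Descending.

Emit:
drive_tool([
  [0, 0, 3, 0],
  [0, 0, 6, 0],
  [0, 0, 9, 0],
  [0, 0, 10.7, 0],
  [0, 0, 10.7, 0],
  [0, 0, 10.7, 0],
])

```text
clock: 10.25
tcp_pos: [0.6274, -0.0495, 0.0752]
tcp_rot: [0.808, 3.036, -0.0]
wrist_force: [1.0, 1.2, 0.6]
finger_gap: 0.0002
grasp_force: 0.0
```

Run:
```python
from h import *
s=status.state();Rm=R.from_rotvec(s['tcp_rot']).as_matrix();t=s['tcp_pos'];print(t,s['wrist_force'])
pil=np.array([.5805,-.016]);f0=-1.269;f1=-2.912
for f in np.linspace(f0,f1,17)[0:]:
    a=(f-f0)/(f1-f0);roll=-.75*a;off=.033-.007*a  # bar half 10 + finger
    w=pil+.047*np.array([np.cos(f),np.sin(f)])+off*np.array([-np.sin(f),np.cos(f)])
    d=Rm.T@np.array([w[0]-t[0],w[1]-t[1],0])*100
    print(round(f,2),d[:2].round(1),round(roll,2))
```

```text
[ 0.62743413 -0.04949766  0.07518899] [0.9519035  1.15816867 0.57466353]
-1.27 [ 0.  -0.2] 0.0
-1.37 [ 0.2 -0.8] -0.05
-1.47 [ 0.4 -1.4] -0.09
-1.58 [ 0.7 -2. ] -0.14
-1.68 [ 1.  -2.5] -0.19
-1.78 [ 1.4 -3. ] -0.23
-1.89 [ 1.8 -3.4] -0.28
-1.99 [ 2.3 -3.8] -0.33
-2.09 [ 2.8 -4.1] -0.38
-2.19 [ 3.3 -4.4] -0.42
-2.3 [ 3.9 -4.6] -0.47
-2.4 [ 4.5 -4.8] -0.52
-2.5 [ 5.1 -4.8] -0.56
-2.6 [ 5.7 -4.9] -0.61
-2.71 [ 6.3 -4.8] -0.66
-2.81 [ 6.8 -4.7] -0.7
-2.91 [ 7.4 -4.5] -0.75
```

Emit:
drive_tool([
  [0.2, -0.8, 0, -0.05],
  [0.4, -1.4, 0, -0.09],
  [0.7, -2.0, 0, -0.14],
  [1.0, -2.5, 0, -0.19],
  [1.4, -3.0, 0, -0.23],
  [1.8, -3.4, 0, -0.28],
  [2.3, -3.8, 0, -0.33],
  [2.8, -4.1, 0, -0.38],
  [3.3, -4.4, 0, -0.42],
  [3.9, -4.6, 0, -0.47],
  [3.9, -4.6, 0, -0.47],
])

```text
clock: 11.35
tcp_pos: [0.5733, -0.0704, 0.0776]
tcp_rot: [0.079, 3.134, -0.002]
wrist_force: [2.2, -0.6, 1.8]
finger_gap: 0.0
grasp_force: 1.3
```

Run:
```python
from h import *
s=status.state();Rm=R.from_rotvec(s['tcp_rot']).as_matrix();t=s['tcp_pos'];print(t,np.round(s['wrist_force'],1))
p,T=wrist();P=cloud(p,T)
k=near(P,(.545,-.05),.09,.12,.14);c=(k.max(0)+k.min(0))/2 if len(k) else np.zeros(3);print('knob',len(k),c.round(4),'phi',np.arctan2(c[1]+.016,c[0]-.5805),np.hypot(c[1]+.016,c[0]-.5805))
k=near(P,(.545,-.05),.09,.078,.092);print(len(k),k.mean(0),cv2.minAreaRect((k[:,:2]*1000).astype(np.float32)))
pil=np.array([.5805,-.016]);f0=-1.269;f1=-2.912
for f in np.arange(-2.3,-2.96,-.08):
    a=(f-f0)/(f1-f0);roll=-.75*a+.47;off=.033-.007*a
    w=pil+.047*np.array([np.cos(f),np.sin(f)])+off*np.array([-np.sin(f),np.cos(f)])
    d=Rm.T@np.array([w[0]-t[0],w[1]-t[1],0])*100
    print(round(f,2),d[:2].round(1),round(roll,2))
```

```text
[ 0.57327598 -0.07042694  0.07760531] [ 2.2 -0.6  1.8]
knob 34738 [ 0.5485 -0.0692  0.13  ] phi -2.1121856190651362 0.06203691147225735
19680 [ 0.5578995  -0.04706282  0.08486825] ((557.7471923828125, -57.369483947753906), (126.56632995605469, 41.3557014465332), 56.797508239746094)
-2.3 [0.3 0. ] -0.0
-2.38 [0.7 0.1] -0.04
-2.46 [1.2 0.3] -0.07
-2.54 [1.6 0.4] -0.11
-2.62 [2.  0.6] -0.15
-2.7 [2.4 0.9] -0.18
-2.78 [2.8 1.2] -0.22
-2.86 [3.1 1.5] -0.26
-2.94 [3.5 1.8] -0.29
```

Emit:
drive_tool([
  [0.4, 0, 0.1, 0],
  [0.8, 0.1, 0.2, -0.04],
  [1.2, 0.3, 0.2, -0.07],
  [1.6, 0.4, 0.2, -0.11],
  [2.0, 0.6, 0.2, -0.15],
  [2.4, 0.9, 0.2, -0.18],
  [2.8, 1.2, 0.2, -0.22],
  [3.1, 1.5, 0.2, -0.26],
  [3.1, 1.5, 0.2, -0.26],
])

```text
clock: 12.3
tcp_pos: [0.5391, -0.053, 0.0726]
tcp_rot: [0.329, -3.122, -0.001]
wrist_force: [1.2, -1.4, 2.3]
finger_gap: 0.0002
grasp_force: 1.0
```

```bash
cat > arm.py <<'E'
from h import *
s=status.state();t=s['tcp_pos'];print(t,np.round(s['wrist_force'],1))
p=vision.camera('top');P=cloud(p)
k=near(P,(.5,-.05),.06,.12,.14)
if len(k)>10: c=(k.max(0)+k.min(0))/2;print('knob',len(k),c.round(4),'phi',np.arctan2(c[1]+.016,c[0]-.5805))
p,T=wrist();P=cloud(p,T)
k=near(P,(.53,-.03),.045,.080,.0885);r=cv2.minAreaRect((k[:,:2]*1000).astype(np.float32));print(len(k),r)
Rm=R.from_rotvec(s['tcp_rot']).as_matrix();print('nest -y -> tool, 1cm push dir', Rm.T@np.array([-.228,.974,0]))
E
python3 arm.py
```

```text
[ 0.53907559 -0.05303601  0.0726414 ] [ 1.2 -1.4  2.3]
knob 12 [ 0.4984 -0.0467  0.1305] phi -2.7836257077419475
4661 ((521.11083984375, -38.23471450805664), (50.564456939697266, 42.3984260559082), 75.32697296142578)
nest -y -> tool, 1cm push dir [2.01458475e-02 1.00012686e+00 6.37182367e-04]
```

Emit:
drive_tool([
  [0, 0.3, 0, 0],
  [0, 0.5, 0, 0],
  [0, 0.5, 0, 0],
])

```text
clock: 12.7
tcp_pos: [0.5384, -0.0509, 0.0725]
tcp_rot: [0.33, -3.122, 0.006]
wrist_force: [-0.7, -10.4, 1.9]
finger_gap: 0.0002
grasp_force: 5.0
```

Emit:
drive_tool([
  [0, 0.1, 0, 0],
  [0, 0.2, 0, 0],
  [0, 0.2, 0, 0],
])

```text
clock: 13.0
tcp_pos: [0.5384, -0.0507, 0.0726]
tcp_rot: [0.331, -3.122, 0.011]
wrist_force: [-0.4, -16.6, 0.6]
finger_gap: 0.0002
grasp_force: 7.3
```

Emit:
drive_tool([
  [0, 0.1, 0, 0],
  [0, 0.15, 0, 0],
  [0, 0.15, 0, 0],
])

```text
clock: 13.3
tcp_pos: [0.5384, -0.0505, 0.0726]
tcp_rot: [0.332, -3.122, 0.014]
wrist_force: [-0.1, -19.7, 0.5]
finger_gap: 0.0003
grasp_force: 9.0
```

```bash
python3 arm.py
```

```text
[ 0.53839306 -0.05052491  0.0726479 ] [ -0.1 -19.7   0.5]
knob 28 [ 0.5139 -0.0635  0.1303] phi -2.521733137939214
4671 ((519.6468505859375, -35.23772430419922), (50.941871643066406, 44.087074279785156), 75.16815185546875)
nest -y -> tool, 1cm push dir [ 0.01829766  1.00012591 -0.00856473]
```

The force rose to 20 N with no further motion, so the arm is against its stop. I'll back off and rise over the knob.

Emit:
drive_tool([
  [0, -1.5, 0, 0],
  [0, -3, 0, 0],
  [0, -3, -4, 0],
  [0, -3, -8, 0],
  [0, -3, -12, 0],
  [0, -3, -12, 0],
  [0, -3, -12, 0],
])

```text
clock: 14.1
tcp_pos: [0.5452, -0.0745, 0.1935]
tcp_rot: [-0.327, 3.123, 0.0]
wrist_force: [0.4, 1.3, 0.4]
finger_gap: -0.0001
grasp_force: 0.0
```

```bash
python3 -c "
from h import *
go(.488,-.038,.2)"
```

```text
delta [ 4.84  4.75 -0.65] roll 0 cur yaw 1.78 q6 -1.993
```

Emit:
drive_tool([
  [1.5, 1.5, -0.6, -0.12],
  [3.5, 3.5, -0.6, -0.25],
  [4.8, 4.7, -0.6, -0.4],
  [4.8, 4.7, -0.6, -0.55],
  [4.8, 4.7, -0.6, -0.55],
  [4.8, 4.7, -0.6, -0.55],
  [4.8, 4.7, -0.6, -0.55],
  [4.8, 4.7, -0.6, -0.55],
], jaw=6.5)

```text
clock: 14.9
tcp_pos: [0.4884, -0.0386, 0.1983]
tcp_rot: [1.161, -2.918, -0.001]
wrist_force: [0.3, 0.1, 0.5]
finger_gap: 0.0653
grasp_force: 0.0
```

Run:
```python
from fit import *
s=status.state();t=s['tcp_pos'];print(t,s['qpos'][5])
p,T=wrist();P=cloud(p,T);v=vision.camera('top');V=cloud(v)
Q=near(P,(.488,-.038),.03,.124,.137);c0=np.median(Q[:,:2],axis=0);print(len(Q),'z',np.percentile(Q[:,2],90))
e,=edge(Q,c0);e=e[np.hypot(*(e[:,:2]-c0).T)>.012];print('knob',len(e),circ(e,.017))
k=near(V,(.488,-.038),.03,.12,.14);print('top',len(k),((k.max(0)+k.min(0))/2).round(4) if len(k) else 0)
pil=np.array([.5805,-.016]);c=circ(e,.017)[0];d=c-pil;print('phi',np.arctan2(d[1],d[0]),np.hypot(*d))
for tg in('knob_mark','drum_mark','foot'):
    for n,pp in(('w',p),('t',v)):
        for q in spotter.pinpoint(tg,pp)[:1]:print(tg,n,round(q['conf'],2),np.round(q['point'],4),'ang',round(np.arctan2(q['point'][1]-c[1],q['point'][0]-c[0]),2))
go(c[0],c[1],.105)
cv2.imwrite('pics/w5.png',p['color'])
```

```text
[ 0.48837135 -0.03862008  0.19831934] -2.493431736015711
3293 z 0.13282837776103357
knob 72 (array([ 0.48705427, -0.03796383]), np.float64(0.0006070720666804701))
top 14 [ 0.4748 -0.0458  0.1297]
phi -2.9107393061612195 0.09599225767952108
knob_mark w 0.62 [ 0.4859 -0.0233  0.1033] ang 1.65
delta [0.05 0.12 9.38] roll 0 cur yaw 2.33 q6 -2.495
```

View pics/w5.png

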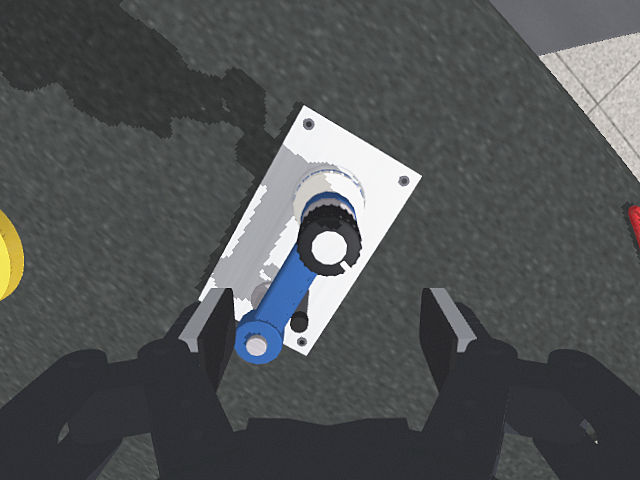

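The arm sits at its stop angle (-2.91 rad, as computed), with the knob at (330,245) and its mark at (347,267). Descending onto the knob and gripping it.

Emit:
drive_tool([
  [0, 0.12, 2.5, 0],
  [0, 0.12, 5, 0],
  [0, 0.12, 7.5, 0],
  [0, 0.12, 9.5, 0],
  [0, 0.12, 9.5, 0],
  [0, 0.12, 9.5, 0],
  [0, 0.12, 9.5, 0],
])

```text
clock: 16.0
tcp_pos: [0.4885, -0.0378, 0.1049]
tcp_rot: [-1.163, 2.916, -0.002]
wrist_force: [0.5, -0.5, -0.7]
finger_gap: 0.0647
grasp_force: 0.0
```

```bash
python3 -c "
from h import *
s=status.state();print(s['tcp_pos'],np.round(s['wrist_force'],1),np.round(s['moment'],3),s['qpos'][5])
go(.4875,-.0377,.1035)"
```

```text
[ 0.48849684 -0.03775548  0.10491737] [ 0.5 -0.5 -0.7] [-0.019  0.027 -0.009] -2.4933236179818934
delta [0.07 0.07 0.14] roll 0 cur yaw 2.33 q6 -2.493
```

Emit:
drive_tool([
  [0, 0.05, 0.1, 0],
  [0, 0.05, 0.1, 0],
  [0, 0.05, 0.1, 0],
  [0, 0.05, 0.1, 0],
  [0, 0.05, 0.1, 0],
  [0, 0.05, 0.1, 0],
  [0, 0.05, 0.1, 0],
], jaw=2.8)

```text
clock: 16.7
tcp_pos: [0.488, -0.0377, 0.1039]
tcp_rot: [-1.164, 2.916, -0.003]
wrist_force: [-1.7, -1.5, 5.9]
finger_gap: 0.0313
grasp_force: 59.0
```

```bash
cat > st.py <<'E'
from h import *
r=[]
for i in range(4):
    s=status.state();r.append(s['moment'][2])
Rm=R.from_rotvec(s['tcp_rot']).as_matrix()
print(s['clock'],'F',np.round(s['wrist_force'],1),'M',np.round(s['moment'],3),np.round(r,3),'q6',round(s['qpos'][5],3),'yaw',round(np.arctan2(Rm[1,1],Rm[0,1]),3),'gap',s['finger_gap'],'tau6',s['joint_torque'][5], s['tcp_pos'])
E
python3 st.py
```

```text
16.7 F [-1.7 -1.5  5.9] M [-0.163  0.156  0.031] [0.031 0.031 0.031 0.031] q6 -2.493 yaw 2.33 gap 0.03132663026905321 tau6 0.034784688614308834 [ 0.48799657 -0.03765924  0.10393297]
```

Emit:
drive_tool([
  [0, 0, 0, 0.1],
  [0, 0, 0, 0.2],
  [0, 0, 0, 0.3],
])

```text
clock: 17.0
tcp_pos: [0.4881, -0.0378, 0.104]
tcp_rot: [-0.709, 3.058, -0.003]
wrist_force: [-0.4, -1.7, 6.2]
finger_gap: 0.0314
grasp_force: 58.8
```

```bash
python3 st.py
```

```text
17.0 F [-0.4 -1.7  6.2] M [-0.3    0.021  0.071] [0.071 0.071 0.071 0.071] q6 -2.189 yaw 2.026 gap 0.031377043640074036 tau6 -0.9781204909086227 [ 0.48810273 -0.03784248  0.10395521]
```

Emit:
drive_tool([
  [0, 0, 0, 0.1],
])

```text
clock: 17.1
tcp_pos: [0.4882, -0.0379, 0.104]
tcp_rot: [-0.555, 3.09, -0.003]
wrist_force: [-0.6, -1.6, 5.2]
finger_gap: 0.0314
grasp_force: 58.8
```

```bash
python3 st.py
```

```text
17.1 F [-0.6 -1.6  5.2] M [-0.275  0.009  0.079] [0.079 0.079 0.079 0.079] q6 -2.089 yaw 1.926 gap 0.03137508042728852 tau6 -0.9766314178705215 [ 0.48817351 -0.03789091  0.10396902]
```

Emit:
drive_tool([
  [0, 0, 0, 0.1],
])

```text
clock: 17.2
tcp_pos: [0.4882, -0.038, 0.1039]
tcp_rot: [-0.4, 3.114, -0.003]
wrist_force: [-0.8, -1.9, 5.8]
finger_gap: 0.0317
grasp_force: 58.8
```

```bash
python3 st.py
python3 - <<'E'
from h import *
for n in('side','wrist'):
    if n=='wrist': p,T=wrist()
    else: p=vision.camera(n)
    for t in('knob_mark','drum_mark','foot'):
        for q in spotter.pinpoint(t,p)[:1]:print(n,t,round(q['conf'],2),np.round(q['point'],4),'ang',round(np.arctan2(q['point'][1]+.0377,q['point'][0]-.488),2))
    if n=='side': a=cv2.resize(p['color'][180:300,270:390],(480,480),interpolation=2)
cv2.imwrite('pics/s6.png',np.hstack([a,p['color'][160:480,160:480].repeat(1,0)[:480] if 0 else cv2.resize(p['color'][120:440,170:490],(320,480))]))
E
```

```text
17.2 F [-0.8 -1.9  5.8] M [-0.301  0.057  0.04 ] [0.04 0.04 0.04 0.04] q6 -1.989 yaw 1.826 gap 0.03166188539028034 tau6 -0.9766242653131485 [ 0.48815913 -0.03796135  0.10394361]
side knob_mark 0.46 [ 0.4964 -0.0233  0.1047] ang 1.04
side drum_mark 0.58 [ 0.494  -0.0225  0.0883] ang 1.19
side foot 0.6 [ 0.4899 -0.0406  0.0384] ang -0.99
wrist knob_mark 0.86 [ 0.4919 -0.0268  0.103 ] ang 1.23
```

View pics/s6.png

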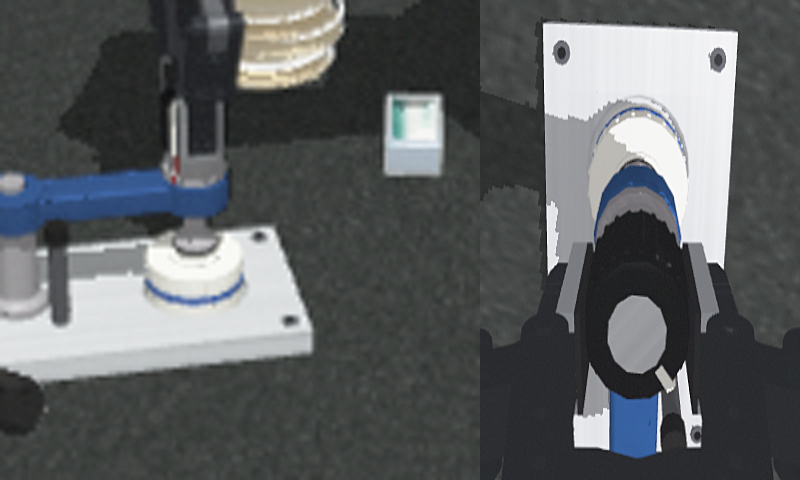

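Side view: the red line is at (176,165), directly below the white one at (176,120), so there is no slip yet. The foot is just above the cassette. I'll continue in small steps, watching the torque.

Emit:
drive_tool([
  [0, 0, 0, 0.1],
])

```text
clock: 17.7
tcp_pos: [0.4882, -0.038, 0.104]
tcp_rot: [-0.247, 3.129, -0.003]
wrist_force: [-0.4, -2.8, 5.6]
finger_gap: 0.0314
grasp_force: 58.8
```

```bash
python3 st.py|cut -c1-90
```

```text
17.7 F [-0.4 -2.8  5.6] M [-0.367  0.066  0.074] [0.074 0.074 0.074 0.074] q6 -1.891 yaw 1
```

Emit:
drive_tool([
  [0, 0, 0, 0.1],
])

```text
clock: 17.8
tcp_pos: [0.4882, -0.0381, 0.104]
tcp_rot: [-0.087, 3.138, -0.003]
wrist_force: [-0.4, -2.3, 5.9]
finger_gap: 0.0315
grasp_force: 58.8
```

```bash
python3 st.py|cut -c1-90
```

```text
17.8 F [-0.4 -2.3  5.9] M [-0.427  0.081  0.133] [0.133 0.133 0.133 0.133] q6 -1.789 yaw 1
```

Emit:
drive_tool([
  [0, 0, 0, 0.1],
])

```text
clock: 17.9
tcp_pos: [0.4882, -0.0382, 0.104]
tcp_rot: [0.069, 3.138, -0.003]
wrist_force: [0.3, -2.7, 5.5]
finger_gap: 0.0314
grasp_force: 58.8
```

```bash
python3 st.py|cut -c1-90
```

```text
17.9 F [ 0.3 -2.7  5.5] M [-0.502  0.11   0.064] [0.064 0.064 0.064 0.064] q6 -1.689 yaw 1
```

Emit:
drive_tool([
  [0, 0, 0, 0.1],
])

```text
clock: 18.0
tcp_pos: [0.4882, -0.0382, 0.104]
tcp_rot: [0.226, 3.131, -0.003]
wrist_force: [-0.7, -2.9, 5.5]
finger_gap: 0.0315
grasp_force: 58.8
```

```bash
python3 st.py|cut -c1-90;  python3 - <<'E'
from h import *
for n in('side','wrist'):
    if n=='wrist': p,T=wrist()
    else: p=vision.camera(n)
    for t in('knob_mark','drum_mark','foot'):
        for q in spotter.pinpoint(t,p)[:1]:print(n,t,round(q['conf'],2),np.round(q['point'],4),'ang',round(np.arctan2(q['point'][1]+.0377,q['point'][0]-.488),2))
E
```

```text
18.0 F [-0.7 -2.9  5.5] M [-0.539  0.077  0.042] [0.042 0.042 0.042 0.042] q6 -1.589 yaw 1
side knob_mark 0.52 [ 0.4994 -0.0337  0.1009] ang 0.34
side drum_mark 0.68 [ 0.4978 -0.0253  0.0868] ang 0.9
side foot 0.45 [ 0.4896 -0.0375  0.0369] ang 0.12
wrist drum_mark 0.65 [ 0.4901 -0.0367  0.0087] ang 0.44
```

```bash
cat > marks.py <<'E'
from h import *
from scipy.optimize import minimize_scalar
def ang(p,z,uv):
    K=np.array([[p['fx'],0,p['cx']],[0,p['fy'],p['cy']],[0,0,1]]);a=np.linspace(-.6,3,361)
    w=np.c_[.488+.017*np.cos(a),-.0376+.017*np.sin(a),np.full(361,z)]
    q=cv2.projectPoints(w,np.array(p['rvec']),np.array(p['tvec']),K,np.array(p['dist_coeffs']))[0][:,0]
    return a,q
p=vision.camera('side');im=p['color'].astype(int);B,G,Rr=im[...,0],im[...,1],im[...,2]
win=np.zeros((480,640),bool);win[196:232,296:340]=1
red=win&(Rr-np.maximum(B,G)>35)
for nm,z in(('knob',.104),('drum',.089)):
    a,q=ang(p,z,None);print(nm,'proj px a=0,.5,1,1.5,2:',q[[60,110,160,210,260]].round(1).tolist())
print('red',[(int(v),int(u),im[v,u].tolist()) for v,u in np.argwhere(red)][:20])
v,u=np.argwhere(red).T if red.any() else (np.array([]),)*2
if len(u): a,q=ang(p,.089,0);print('red centroid',u.mean(),v.mean(),'ang from col',np.interp(-u.mean(),-q[:,0][60:240][::1] if q[60,0]>q[239,0] else q[60:240,0],a[60:240]))
print(im[203:214,306:328].sum(2)//3)
cv2.imwrite('pics/s_%d.png'%(100*status.state()['clock']),p['color'])
E
python3 marks.py
python3 - <<'E'
import cv2
im=cv2.imread('pics/side0.png');print('start ref ok')
E
```

```text
knob proj px a=0,.5,1,1.5,2: [[309.3, 214.4], [310.1, 216.4], [312.7, 218.0], [316.5, 218.7], [320.6, 218.4]]
drum proj px a=0,.5,1,1.5,2: [[309.5, 220.7], [310.2, 222.7], [312.8, 224.3], [316.6, 225.0], [320.7, 224.7]]
red [(221, 312, [66, 67, 108]), (223, 311, [56, 57, 106]), (224, 311, [60, 57, 98])]
red centroid 311.3333333333333 222.66666666666666 ang from col 0.0
[[ 36  38  35  37  39  38  42  48  48  37  38  38  35  44  47  64  97  32
   33  32  34  37]
 [ 33  37  38  38  47  44  44  43  35  39  43  36  38  42  78  65  46  34
   33  30  31  39]
 [ 38  36  40  38  61  62  36  39  30  34  34  39  38  59 125 101  28  31
   31  28  31  37]
 [ 37  39  39  43  76  83  36  37  36  36  35  35  41  92 125 106  32  29
   28  29  32  37]
 [ 39  36  38  44  77 101  38  35  38  37  39  35  45 106 133 106  31  26
   26  29  30  43]
 [ 40  40  38  47  79 101  35  36  34  37  37  37  45 115 161 108  29  31
   25  28  32  43]
 [ 40  38  35  42  78 102  38  37  34  35  39  38  51 130 162 109  29  30
   25  28  33  38]
 [ 38  34  35  41  78 103  36  39  35  37  39  38  45 111 161 109  31  23
   28  28  29  37]
 [ 41  38  37  44  77 101  37  36  36  37  38  33  45 110 162 111  31  25
   26  26  25  35]
 [ 39  36  39  44  77 100  39  37  39  39  39  37  44 110 162 110  32  26
   27  27  32  34]
 [ 36  38  37  43  79 101  35  35  36  36  34  38  47 110 160 105  29  29
   28  29  29  40]]
start ref ok
```

The red line's column (311) gives a drum angle of about 0.75 rad, which matches 0.9 rad turned with no slip. The moment reading is noisy, so I'll take finer steps with more readings.

```bash
cat > m.py <<'E'
from rig import status
s=status.state();l='%.2f Mz %.3f Mx %.2f My %.2f q6 %.3f tau6 %.4f'%(s['clock'],s['moment'][2],*s['moment'][:2],s['qpos'][5],s['joint_torque'][5])
print(l);open('log.txt','a').write(l+'\n')
E
cat > red.py <<'E'
from h import *
p=vision.camera('side');im=p['color'].astype(int)
w=im[217:229,304:324];r=np.clip(w[...,2]-np.maximum(w[...,0],w[...,1])-8,0,None)
v,u=np.mgrid[217:229,304:324];print('red col',round((r*u).sum()/max(r.sum(),1),2),'row',round((r*v).sum()/max(r.sum(),1),2),'mass',r.sum())
E
python3 red.py
```

```text
red col 311.43 row 222.07 mass 149
```

Emit:
drive_tool([
  [0, 0, 0, 0.05],
])

```text
clock: 18.6
tcp_pos: [0.4882, -0.0383, 0.104]
tcp_rot: [0.3, 3.124, -0.003]
wrist_force: [0.1, -2.7, 5.3]
finger_gap: 0.0313
grasp_force: 58.9
```

```bash
python3 m.py
```

```text
18.60 Mz 0.061 Mx -0.51 My 0.06 q6 -1.542 tau6 -0.7380
```

Emit:
drive_tool([
  [0, 0, 0, 0.05],
])

```text
clock: 18.7
tcp_pos: [0.4882, -0.0383, 0.1039]
tcp_rot: [0.379, 3.116, -0.003]
wrist_force: [-0.7, -2.8, 5.7]
finger_gap: 0.0315
grasp_force: 58.9
```

```bash
python3 m.py
```

```text
18.70 Mz 0.044 Mx -0.56 My 0.07 q6 -1.491 tau6 -0.4703
```

Emit:
drive_tool([
  [0, 0, 0, 0.05],
])

```text
clock: 18.8
tcp_pos: [0.4882, -0.0383, 0.104]
tcp_rot: [0.457, 3.105, -0.003]
wrist_force: [-0.0, -3.9, 6.4]
finger_gap: 0.0314
grasp_force: 58.9
```

```bash
python3 m.py
```

```text
18.80 Mz 0.080 Mx -0.55 My 0.11 q6 -1.441 tau6 -0.4553
```

Emit:
drive_tool([
  [0, 0, 0, 0.05],
])

```text
clock: 18.9
tcp_pos: [0.4882, -0.0384, 0.1039]
tcp_rot: [0.534, 3.093, -0.003]
wrist_force: [-0.4, -3.7, 5.5]
finger_gap: 0.0316
grasp_force: 58.9
```

```bash
python3 m.py; python3 red.py
```

```text
18.90 Mz 0.099 Mx -0.60 My 0.11 q6 -1.391 tau6 -0.4548
red col 311.08 row 220.61 mass 71
```

Emit:
drive_tool([
  [0, 0, 0, 0.05],
])

```text
clock: 19.05
tcp_pos: [0.4882, -0.0384, 0.104]
tcp_rot: [0.61, 3.079, -0.003]
wrist_force: [-0.1, -3.4, 5.3]
finger_gap: 0.0316
grasp_force: 58.9
```

```bash
python3 m.py
```

```text
19.05 Mz 0.054 Mx -0.64 My 0.11 q6 -1.342 tau6 -0.6644
```

Emit:
drive_tool([
  [0, 0, 0, 0.05],
])

```text
clock: 19.15
tcp_pos: [0.4881, -0.0384, 0.104]
tcp_rot: [0.688, 3.062, -0.003]
wrist_force: [-1.5, -4.0, 5.2]
finger_gap: 0.0314
grasp_force: 58.9
```

```bash
python3 m.py
```

```text
19.15 Mz 0.059 Mx -0.67 My 0.12 q6 -1.291 tau6 -0.4672
```

Emit:
drive_tool([
  [0, 0, 0, 0.05],
])

```text
clock: 19.25
tcp_pos: [0.4881, -0.0385, 0.104]
tcp_rot: [0.764, 3.044, -0.003]
wrist_force: [-0.4, -4.0, 6.0]
finger_gap: 0.031
grasp_force: 58.9
```

```bash
python3 m.py
```

```text
19.25 Mz 0.130 Mx -0.63 My 0.10 q6 -1.241 tau6 -0.4368
```

Emit:
drive_tool([
  [0, 0, 0, 0.05],
])

```text
clock: 19.35
tcp_pos: [0.4881, -0.0385, 0.104]
tcp_rot: [0.84, 3.024, -0.003]
wrist_force: [0.4, -4.5, 7.0]
finger_gap: 0.0314
grasp_force: 58.9
```

```bash
python3 m.py; python3 red.py
```

```text
19.35 Mz 0.097 Mx -0.69 My 0.13 q6 -1.191 tau6 -0.4126
red col 310.56 row 220.64 mass 25
```

Emit:
drive_tool([
  [0, 0, 0, 0.05],
])

```text
clock: 19.5
tcp_pos: [0.4881, -0.0385, 0.1041]
tcp_rot: [0.914, 3.002, -0.003]
wrist_force: [-1.2, -3.4, 6.8]
finger_gap: 0.0316
grasp_force: 59.0
```

```bash
python3 m.py
```

```text
19.50 Mz 0.132 Mx -0.66 My 0.14 q6 -1.142 tau6 -0.6142
```

Emit:
drive_tool([
  [0, 0, 0, 0.05],
])

```text
clock: 19.6
tcp_pos: [0.4881, -0.0385, 0.1041]
tcp_rot: [0.99, 2.978, -0.003]
wrist_force: [-0.7, -5.0, 6.8]
finger_gap: 0.0314
grasp_force: 58.9
```

```bash
python3 m.py
```

```text
19.60 Mz 0.178 Mx -0.66 My 0.18 q6 -1.091 tau6 -0.4141
```

Emit:
drive_tool([
  [0, 0, 0, 0.05],
])

```text
clock: 19.7
tcp_pos: [0.4881, -0.0386, 0.104]
tcp_rot: [1.064, 2.952, -0.003]
wrist_force: [-1.5, -3.3, 6.2]
finger_gap: 0.0317
grasp_force: 59.0
```

```bash
python3 m.py
```

```text
19.70 Mz 0.109 Mx -0.68 My 0.21 q6 -1.041 tau6 -0.3933
```

Emit:
drive_tool([
  [0, 0, 0, 0.05],
])

```text
clock: 19.8
tcp_pos: [0.4881, -0.0386, 0.1041]
tcp_rot: [1.137, 2.925, -0.002]
wrist_force: [-0.8, -4.0, 6.3]
finger_gap: 0.0314
grasp_force: 58.9
```

```bash
python3 m.py
```

```text
19.80 Mz 0.105 Mx -0.75 My 0.19 q6 -0.991 tau6 -0.4123
```

Emit:
drive_tool([
  [0, 0, 0, 0.05],
])

```text
clock: 19.9
tcp_pos: [0.488, -0.0386, 0.104]
tcp_rot: [1.21, 2.896, -0.002]
wrist_force: [-0.2, -5.1, 6.4]
finger_gap: 0.0314
grasp_force: 58.9
```

```bash
python3 m.py
```

```text
19.90 Mz 0.077 Mx -0.76 My 0.21 q6 -0.941 tau6 -0.4340
```

Emit:
drive_tool([
  [0, 0, 0, 0.05],
])

```text
clock: 20.0
tcp_pos: [0.488, -0.0387, 0.1041]
tcp_rot: [1.282, 2.864, -0.002]
wrist_force: [-1.0, -4.3, 5.8]
finger_gap: 0.0312
grasp_force: 58.9
```

```bash
python3 m.py
```

```text
20.00 Mz 0.108 Mx -0.70 My 0.17 q6 -0.891 tau6 -0.4230
```

Emit:
drive_tool([
  [0, 0, 0, 0.05],
])

```text
clock: 20.1
tcp_pos: [0.488, -0.0387, 0.104]
tcp_rot: [1.354, 2.831, -0.002]
wrist_force: [-1.3, -4.9, 5.7]
finger_gap: 0.0313
grasp_force: 58.9
```

```bash
python3 m.py
```

```text
20.10 Mz 0.065 Mx -0.80 My 0.20 q6 -0.841 tau6 -0.4319
```

Emit:
drive_tool([
  [0, 0, 0, 0.05],
])

```text
clock: 20.2
tcp_pos: [0.488, -0.0387, 0.104]
tcp_rot: [1.424, 2.797, -0.002]
wrist_force: [-1.0, -3.9, 6.9]
finger_gap: 0.0313
grasp_force: 58.9
```

```bash
python3 m.py; python3 red.py
```

```text
20.20 Mz 0.084 Mx -0.78 My 0.25 q6 -0.791 tau6 -0.4215
red col 310.58 row 220.62 mass 26
```

The drum has stopped turning (red column unchanged). The joint-6 torque peaked near q6 = -1.04 and then dropped, which is the first click. I'll continue in small steps.

Emit:
drive_tool([
  [0, 0, 0, 0.05],
])

```text
clock: 20.35
tcp_pos: [0.4879, -0.0387, 0.104]
tcp_rot: [1.492, 2.761, -0.002]
wrist_force: [-1.2, -4.4, 6.8]
finger_gap: 0.0316
grasp_force: 59.0
```

```bash
python3 m.py
```

```text
20.35 Mz 0.104 Mx -0.80 My 0.27 q6 -0.742 tau6 -0.6177
```

Emit:
drive_tool([
  [0, 0, 0, 0.05],
])

```text
clock: 20.45
tcp_pos: [0.4879, -0.0387, 0.1041]
tcp_rot: [1.562, 2.722, -0.002]
wrist_force: [-1.8, -6.1, 6.6]
finger_gap: 0.031
grasp_force: 59.0
```

```bash
python3 m.py
```

```text
20.45 Mz 0.129 Mx -0.78 My 0.25 q6 -0.691 tau6 -0.4183
```

Emit:
drive_tool([
  [0, 0, 0, 0.05],
])

```text
clock: 20.55
tcp_pos: [0.4879, -0.0387, 0.1041]
tcp_rot: [1.629, 2.682, -0.002]
wrist_force: [-1.6, -5.1, 6.3]
finger_gap: 0.0314
grasp_force: 59.0
```

```bash
python3 m.py
```

```text
20.55 Mz 0.107 Mx -0.80 My 0.29 q6 -0.641 tau6 -0.3924
```

Emit:
drive_tool([
  [0, 0, 0, 0.05],
])

```text
clock: 20.65
tcp_pos: [0.4879, -0.0387, 0.1041]
tcp_rot: [1.696, 2.641, -0.002]
wrist_force: [-1.8, -4.3, 6.4]
finger_gap: 0.0317
grasp_force: 59.0
```

```bash
python3 m.py
```

```text
20.65 Mz 0.046 Mx -0.80 My 0.24 q6 -0.591 tau6 -0.4172
```

Emit:
drive_tool([
  [0, 0, 0, 0.05],
])

```text
clock: 20.75
tcp_pos: [0.4878, -0.0387, 0.104]
tcp_rot: [1.761, 2.597, -0.002]
wrist_force: [-1.3, -5.6, 6.9]
finger_gap: 0.0317
grasp_force: 59.0
```

```bash
python3 m.py
```

```text
20.75 Mz 0.100 Mx -0.83 My 0.32 q6 -0.541 tau6 -0.4320
```

Emit:
drive_tool([
  [0, 0, 0, 0.05],
])

```text
clock: 20.85
tcp_pos: [0.4878, -0.0388, 0.104]
tcp_rot: [1.826, 2.553, -0.002]
wrist_force: [-1.3, -5.2, 6.3]
finger_gap: 0.0316
grasp_force: 59.0
```

```bash
python3 m.py; python3 red.py
```

```text
20.85 Mz 0.070 Mx -0.81 My 0.26 q6 -0.491 tau6 -0.4260
red col 310.83 row 218.97 mass 63
```

Emit:
drive_tool([
  [0, 0, 0, 0.05],
  [0, 0, 0, 0.1],
  [0, 0, 0, 0.15],
  [0, 0, 0, 0.2],
])

```text
clock: 21.3
tcp_pos: [0.4876, -0.0388, 0.104]
tcp_rot: [2.071, 2.358, -0.002]
wrist_force: [-1.6, -5.3, 7.1]
finger_gap: 0.0314
grasp_force: 59.0
```

```bash
python3 m.py
```

```text
21.30 Mz 0.020 Mx -0.83 My 0.37 q6 -0.291 tau6 -0.4061
```

Emit:
drive_tool([
  [0, 0, 0, 0.05],
])

```text
clock: 21.4
tcp_pos: [0.4876, -0.0388, 0.104]
tcp_rot: [2.13, 2.305, -0.002]
wrist_force: [-1.4, -5.3, 7.6]
finger_gap: 0.0315
grasp_force: 59.1
```

```bash
python3 m.py
```

```text
21.40 Mz 0.100 Mx -0.84 My 0.35 q6 -0.241 tau6 -0.3927
```

Emit:
drive_tool([
  [0, 0, 0, 0.05],
])

```text
clock: 21.5
tcp_pos: [0.4876, -0.0388, 0.104]
tcp_rot: [2.187, 2.251, -0.002]
wrist_force: [-1.1, -5.0, 6.7]
finger_gap: 0.0312
grasp_force: 59.1
```

```bash
python3 m.py
```

```text
21.50 Mz 0.089 Mx -0.85 My 0.37 q6 -0.191 tau6 -0.4192
```

Emit:
drive_tool([
  [0, 0, 0, 0.05],
])

```text
clock: 21.6
tcp_pos: [0.4876, -0.0388, 0.104]
tcp_rot: [2.242, 2.196, -0.002]
wrist_force: [-1.9, -5.8, 7.8]
finger_gap: 0.0312
grasp_force: 59.1
```

```bash
python3 m.py
```

```text
21.60 Mz 0.113 Mx -0.89 My 0.35 q6 -0.141 tau6 -0.4339
```

Third peak passed at q6 ≈ -0.24, so that is three clicks and about 1.0 rad of slip. Releasing and checking.

Emit:
drive_tool([
  [0, 0, 0, 0],
  [0, 0, 0, 0],
  [0, 0, 0, 0],
  [0, 0, 0, 0],
  [0, 0, 0, 0],
], jaw=7)

```text
clock: 22.1
tcp_pos: [0.487, -0.0371, 0.1026]
tcp_rot: [-2.243, -2.199, 0.0]
wrist_force: [0.5, 0.5, 0.2]
finger_gap: 0.0698
grasp_force: 0.0
```

Emit:
drive_tool([
  [0, 0, -2, 0],
  [0, 0, -5, 0],
  [0, 0, -8, 0],
  [0, 0, -11, 0],
  [0, 0, -12, 0],
  [0, 0, -12, 0],
  [0, 0, -12, 0],
])

```text
clock: 22.8
tcp_pos: [0.4863, -0.0371, 0.2218]
tcp_rot: [-2.242, -2.198, 0.002]
wrist_force: [-0.1, -0.8, -0.3]
finger_gap: 0.0701
grasp_force: 0.0
```

Run:
```python
from fit import *
s=status.state();t=s['tcp_pos'];print(t,np.round(s['wrist_force'],1))
p,T=wrist();P=cloud(p,T);v=vision.camera('side');w=vision.camera('top')
Q=near(P,(.488,-.038),.03,.124,.137);c0=np.median(Q[:,:2],axis=0)
e,=edge(Q,c0);e=e[np.hypot(*(e[:,:2]-c0).T)>.012];c,r=circ(e,.017);print('knob',len(e),c,r)
d=c-np.array([.5805,-.016]);print('phi',np.arctan2(d[1],d[0]),np.hypot(*d))
for tg in('knob_mark','drum_mark','foot','cassette'):
    for n,pp in(('w',p),('s',v),('t',w)):
        for q in spotter.pinpoint(tg,pp)[:1]:print(tg,n,round(q['conf'],2),np.round(q['point'],4),'ang',round(np.arctan2(q['point'][1]-c[1],q['point'][0]-c[0]),2))
a=cv2.resize(v['color'][180:280,260:380],(400,480),interpolation=2)
cv2.imwrite('pics/end.png',np.hstack([a,cv2.resize(p['color'][100:400,180:460],(400,480))]))
```

```text
[ 0.48629007 -0.03706787  0.22177235] [-0.1 -0.8 -0.3]
knob 72 [ 0.48774698 -0.03750538] 0.0005988096931879075
phi -2.913761843973611 0.09521347066252267
knob_mark w 0.86 [ 0.4951 -0.052   0.1026] ang -1.1
knob_mark s 0.55 [ 0.4962 -0.0514  0.101 ] ang -1.02
knob_mark t 0.63 [ 0.3362  0.2158 -0.0006] ang 2.11
drum_mark w 0.64 [ 0.5071 -0.0371  0.0875] ang 0.02
drum_mark s 0.82 [ 0.4992 -0.034   0.0891] ang 0.3
foot s 0.53 [ 0.4865 -0.0375  0.0379] ang 3.14
cassette w 0.84 [ 0.4878 -0.0361  0.0081] ang 1.53
cassette s 0.97 [0.4933 0.3584 0.004 ] ang 1.56
cassette t 0.67 [4.912e-01 3.550e-01 4.000e-04] ang 1.56
```

View pics/end.png

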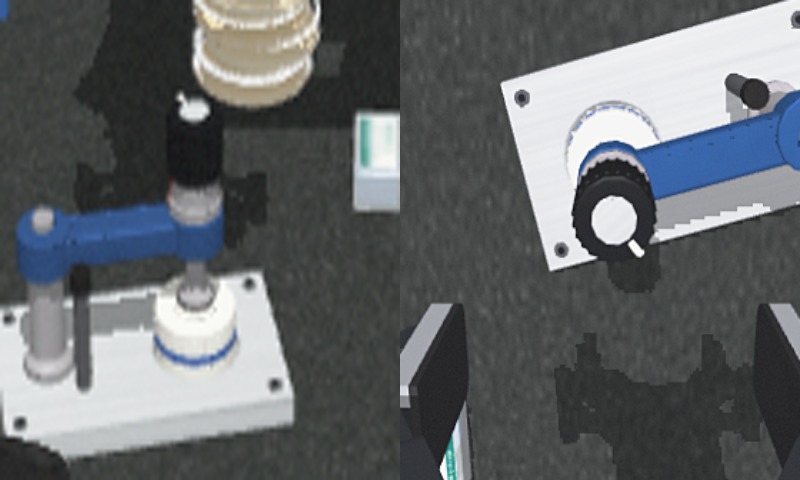

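The knob line stands near -1.0 rad and the drum line near +0.1 rad, so slip is about 1.0–1.2 rad, under a quarter turn. The arm is at its stop (phi -2.914), the foot is on the cassette, and the hand is clear. Handing in.

```bash
python3 -c "
from rig import order
print(order.finish_job())"
```

```text
the job is handed in; nothing more can be done
None
```

The job is handed in at about 23 s on the robot's clock: cassette flat in the nest, press arm against its stop, and knob tightened through three clicks (about 1.0–1.2 rad of slip, under a quarter turn), released with the cassette clamped; the judge returned no result.

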